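Lay the bench chisels out for honing, in order of blade width

TASK

Lay the four loose chisels in the four cradles on the track, one to a cradle, in order of blade width: the narrowest next to the sharpening stone, the widest at the far end of the row. Each lies flat with its handle down in both notches, its blade pointing away from you over the cradle's far edge and the front of its steel collar level with that edge. Lower each one right into place before letting go; do not drop it.

Things in the scene. Friction and masses are not known exactly. Their poses are not given: they have to be found in the camera images.
- chisel_6: The narrowest loose chisel, flat on bench: blade 6 mm wide and 4 mm thick, 75 long; octagonal dark wood handle 22 mm across flats, 96 long with steel collar (14), rear cap (10), 110 g. Origin: front end of the collar, where the blade begins, level with the handle's underside. x to the cutting edge, z up. Handle at x 0 to -96, balance near -42, grip at -48; blade at handle-axis height.
- chisel_14: The second narrowest loose chisel, flat on bench: blade 14 mm wide and 3.6 mm thick, 75 long; octagonal dark wood handle 24.5 mm across flats, 96 long with steel collar (14), rear cap (10), 140 g. Origin: front end of the collar, where the blade begins, level with the handle's underside. x to the cutting edge, z up. Handle at x 0 to -96, balance near -42, grip at -48; blade at handle-axis height.
- chisel_24: The second widest loose chisel, flat on bench: blade 24 mm wide and 3.6 mm thick, 75 long; octagonal dark wood handle 27 mm across flats, 96 long with steel collar (14), rear cap (10), 170 g. Origin: front end of the collar, where the blade begins, level with the handle's underside. x to the cutting edge, z up. Handle at x 0 to -96, balance near -42, grip at -48; blade at handle-axis height.
- chisel_38: The widest loose chisel, flat on bench: blade 38 mm wide and 3.6 mm thick, 75 long; octagonal dark wood handle 30 mm across flats, 96 long with steel collar (14), rear cap (10), 210 g. Origin: front end of the collar, where the blade begins, level with the handle's underside. x to the cutting edge, z up. Handle at x 0 to -96, balance near -42, grip at -48; blade at handle-axis height.
- cradle_a: One of 4 identical fixed cradles (letters shuffled): plywood base 96 (x) by 62 mm, top 26 above bench; two 12 mm ribs centred at x -20 and -76, 44 clear between for fingers, rib tops 46 above bench; notch floors 31 wide, 34 above bench, mouths 44. Origin: middle of base edge farthest from robot, at notch-floor height. x away from robot, z up. A chisel lies right when its frame matches.
- cradle_b: One of 4 identical fixed cradles (letters shuffled): plywood base 96 (x) by 62 mm, top 26 above bench; two 12 mm ribs centred at x -20 and -76, 44 clear between for fingers, rib tops 46 above bench; notch floors 31 wide, 34 above bench, mouths 44. Origin: middle of base edge farthest from robot, at notch-floor height. x away from robot, z up. A chisel lies right when its frame matches.
- cradle_c: One of 4 identical fixed cradles (letters shuffled): plywood base 96 (x) by 62 mm, top 26 above bench; two 12 mm ribs centred at x -20 and -76, 44 clear between for fingers, rib tops 46 above bench; notch floors 31 wide, 34 above bench, mouths 44. Origin: middle of base edge farthest from robot, at notch-floor height. x away from robot, z up. A chisel lies right when its frame matches.
- cradle_d: One of 4 identical fixed cradles (letters shuffled): plywood base 96 (x) by 62 mm, top 26 above bench; two 12 mm ribs centred at x -20 and -76, 44 clear between for fingers, rib tops 46 above bench; notch floors 31 wide, 34 above bench, mouths 44. Origin: middle of base edge farthest from robot, at notch-floor height. x away from robot, z up. A chisel lies right when its frame matches.
- stone: Sharpening stone in black holder, fixed beyond one end of the track (left or right, changes): grey over red-brown slab 200 x 66 mm, holder 225 x 76, top 37 above bench, long side across the track. Origin: centre of underside. A round green wax tin, 84 mm across, 36 high, stands beyond the other end.
- track: Aluminium T-track fixed on the bench, 372 mm long (y), 40 wide, 18 high; carries the four cradles about 84 mm apart (74 to 94). Origin: centre of its underside; y along the track to the robot's left, x away from the robot. Its position and yaw change.
Things that resemble listed ones, but are neither listed nor needed, are in the scene too. Leave any green look-alike of the chisel_6 alone. What is shaped like the stone but blue is not meant.

How it is judged:
At the end, for the whole second after the job is handed in: Each chisel lies released and still (under 20 mm/s) in its own cradle, its origin within 15 mm of the cradle's origin, its axis within 0.15 rad of the cradle's and within 0.2 rad of flat, and along the track the blades run 6, 14, 24, 38 mm starting from the end where the stone stands (((distance between chisel_6 and cradle_a below 0.015 m and angle between the x axis of chisel_6 and the x axis of cradle_a, either way round below 0.15 rad) or (distance between chisel_6 and cradle_b below 0.015 m and angle between the x axis of chisel_6 and the x axis of cradle_b, either way round below 0.15 rad) or (distance between chisel_6 and cradle_c below 0.015 m and angle between the x axis of chisel_6 and the x axis of cradle_c, either way round below 0.15 rad) or (distance between chisel_6 and cradle_d below 0.015 m and angle between the x axis of chisel_6 and the x axis of cradle_d, either way round below 0.15 rad)) and ((distance between chisel_14 and cradle_a below 0.015 m and angle between the x axis of chisel_14 and the x axis of cradle_a, either way round below 0.15 rad) or (distance between chisel_14 and cradle_b below 0.015 m and angle between the x axis of chisel_14 and the x axis of cradle_b, either way round below 0.15 rad) or (distance between chisel_14 and cradle_c below 0.015 m and angle between the x axis of chisel_14 and the x axis of cradle_c, either way round below 0.15 rad) or (distance between chisel_14 and cradle_d below 0.015 m and angle between the x axis of chisel_14 and the x axis of cradle_d, either way round below 0.15 rad)) and ((distance between chisel_24 and cradle_a below 0.015 m and angle between the x axis of chisel_24 and the x axis of cradle_a, either way round below 0.15 rad) or (distance between chisel_24 and cradle_b below 0.015 m and angle between the x axis of chisel_24 and the x axis of cradle_b, either way round below 0.15 rad) or (distance between chisel_24 and cradle_c below 0.015 m and angle between the x axis of chisel_24 and the x axis of cradle_c, either way round below 0.15 rad) or (distance between chisel_24 and cradle_d below 0.015 m and angle between the x axis of chisel_24 and the x axis of cradle_d, either way round below 0.15 rad)) and ((distance between chisel_38 and cradle_a below 0.015 m and angle between the x axis of chisel_38 and the x axis of cradle_a, either way round below 0.15 rad) or (distance between chisel_38 and cradle_b below 0.015 m and angle between the x axis of chisel_38 and the x axis of cradle_b, either way round below 0.15 rad) or (distance between chisel_38 and cradle_c below 0.015 m and angle between the x axis of chisel_38 and the x axis of cradle_c, either way round below 0.15 rad) or (distance between chisel_38 and cradle_d below 0.015 m and angle between the x axis of chisel_38 and the x axis of cradle_d, either way round below 0.15 rad)) and angle between each of chisel_6, chisel_14, chisel_24, chisel_38's own z axis and vertical below 0.2 rad and ((y of each of stone, chisel_14 in the frame of track above 0 m and y of chisel_6 in the frame of track between 0.084 and 0.2 m and y of chisel_14 in the frame of track below 0.084 m and y of chisel_24 in the frame of track between -0.084 and 0 m and y of chisel_38 in the frame of track between -0.2 and -0.084 m) or (y of each of stone, chisel_14 in the frame of track below 0 m and y of chisel_6 in the frame of track between -0.2 and -0.084 m and y of chisel_14 in the frame of track above -0.084 m and y of chisel_24 in the frame of track between 0 and 0.084 m and y of chisel_38 in the frame of track between 0.084 and 0.2 m)) and linear speed of each of chisel_6, chisel_14, chisel_24, chisel_38 below 0.02 m/s); the robot touches nothing.
It fails at once if a chisel was dropped: it fell free of the fingers at more than 0.65 m/s (a fall of about 20 mm or more) ((linear speed of chisel_6 above 0.65 m/s and contact force between chisel_6 and the fingers below 0.05 N) or (linear speed of chisel_14 above 0.65 m/s and contact force between chisel_14 and the fingers below 0.05 N) or (linear speed of chisel_24 above 0.65 m/s and contact force between chisel_24 and the fingers below 0.05 N) or (linear speed of chisel_38 above 0.65 m/s and contact force between chisel_38 and the fingers below 0.05 N)).
It also fails if it takes over 106 s, if anything falls off the work surface, if the arm or the gripper's body presses on something with over 40 N, if the wrist force passes 120 N, or if a joint passes its speed limit or range.

ROBOT

A 6-joint arm with a two-finger parallel gripper is mounted at the origin on the work surface. World frame = base frame: x ahead of the robot, y to its left, z up, the work surface at z = 0. Lengths are in m, angles in rad, forces in N, time in s.
With the tool pointing down it reaches from about 0.25 to 0.725 m from the base axis. Payload 4 kg.
Tool frame: the origin (TCP) lies on the centre line of the jaws, within the pads' length; the fingertips stand tip_reach ahead of it and the grasp point (between the pads) lies 5 mm behind it (tip_reach is the distance from the TCP to the fingertips, in m); z points along the fingers, y is the direction in which the jaws open and shut (so a half turn about z gives the same grasp; the last joint's range is limited). The gripper opens to 85 mm and grips with 20 to 120 N. Pads are 22 mm wide; open, the fingers measure 114 mm over their backs; the gripper's body (76 mm by 85 mm) begins 54 mm behind the grasp point. The pads swing forward as they close: fully open they stand 13 mm farther back than shut.
Start: joints at [-1.169, 0.241, 0.005, 1.335, 0, 1.571], TCP at [0.196, -0.46, 0.245] pointing down, gripper open.
Joint ranges: [-2.72, 2.72], [-1.05, 1.87], [-1.09, 1.28], [-1.99, 2.15], [-1.42, 1.44], [-3.14, 3.14]. Speed limits (rad/s): [2.79, 2.79, 3.14, 3.14, 3.14, 3.14].

INTERFACE

Orientations are given as a unit quaternion [x, y, z, w].
In Python, from workcell import * gives the robot as it stands.
- The arm moves only by the tool arm_command, never from a script. Its arguments are lists of equal length, an entry for each row: "translation": the shift along the tool's x, y, z in cm, a list of three; "turn": the turn about the tool's z in rad; "hand": the closure, from 0 (fully open) to 1 (shut). In form: {"translation": [[x, y, z], ...], "turn": [turn, ...], "hand": [hand, ...]}. A call has 1 to 5 rows; each row is the pose to reach, as a shift and turn from the pose commanded when the call began, along the tool's axes at that moment; what a row does not reach only later rows make up. A row lasts 1/12 s, in which the tool goes at most 41.7 mm and 7.16 degrees, less where a joint would pass 70% of its speed; a pose out of reach is approached as far as the arm can. A call with a gripper value outside its range is refused whole. The fingers move at their own pace and stop on an object; the grip force is fixed at half the most. Time passes only in rows, so rows that repeat a pose let the fingers close. It gives the time, the measured TCP pose, the force and the opening at its end, in the units of the state.
- get_obs(): the state, without advancing time (a new reading comes with each control period).
- camera(name): name is "scene" or "side" or "wrist"; returns (picture, depth): 420x560x3 uint8, red, green, blue; 420x560 float32, m along the optical axis (not along the pixel's ray), 0 where there is no reading.
- camera_info(name): a dict with "mtx" (3x3 intrinsics, pixels), "world_to_cam" (4x4, takes a point from world to camera coordinates). Camera axes: x right, y down, z forward; pixel columns grow to the right and rows downward; lengths in m; the calibration is good to about 2 mm. A picture is of the moment at which its call begins: read the wrist's pose just before it. camera_info takes no time and is no camera call; for the wrist camera it gives the pose at the moment of the call.
- job_done(): hands the job in, once; it reports no verdict.
Trained networks look in the newest picture that a camera, given by its name, has taken for a name from the list of things; names that differ only in an ending like _2 or _b are one class to them, and where a whole thing is asked for, a point or a joint stands for the part that bears it (a point fixed in the world has none). Each returns a list of dicts, best first, with "conf" (0 to 1); they miss things now and then, are a little off and sometimes report something else, mostly with a low value. They report only what shows in the picture. A call takes as long as a camera call. They do not tell look-alikes from the thing itself.
- search_frame(camera, name): "location" ([row, column] in pixels, amid what is visible of it).
- spot_point(camera, name): "location" ([row, column] in pixels: a listed point, or the origin of a listed thing).
The state is a dict: "clock": time; "joint_pos": joint angles; "joint_vel": joint speeds; "tau": joint torques, N m; "eef_pos": TCP position; "tool_rot": TCP orientation; "ft_force": force on the tool from outside, world axes, zero at the start; "ft_torque": the same for the moment, N m; "grip_width": finger opening in m.
Only numpy, scipy, OpenCV 4.12 (cv2) and the standard library are available. Lean on these libraries where they do the work, as an engineer would, in place of code of your own. Each camera call takes 0.05 s, during which the arm holds its last target. There are 200 camera calls.

## Working session

There is one attempt and no reset: what is moved stays moved. The work goes in short steps, Python scripts to look and compute and a tool call to move; the robot and the scene stay as the last step left them, time stands still between calls to the robot, and variables do not carry over. Pictures are saved under pics/ and viewed, about 12 in all and at most 16, crops included, and the job is handed in when it is done.

Besides the shell and the picture viewer there is one more tool, called after ">>>" as name(argument=value, ...), one argument or row to a line, values as JSON. arm_command: Moves the arm, as the interface text tells. Its arguments: {"type":"object","properties":{"translation":{"type":"array","items":{"type":"array","items":{"type":"number"}}},"turn":{"type":"array","items":{"type":"number"}},"hand":{"type":"array","items":{"type":"number"}}},"required":["translation","turn","hand"]}

```bash
ls; mkdir -p pics; cat > h.py <<'E'
import numpy as np, cv2
from workcell import *
from scipy.spatial.transform import Rotation as R
def cloud(name):
    img,d=camera(name); ci=camera_info(name); K=np.array(ci["mtx"]); T=np.linalg.inv(np.array(ci["world_to_cam"]))
    v,u=np.mgrid[0:d.shape[0],0:d.shape[1]]
    P=np.stack([(u-K[0,2])/K[0,0]*d,(v-K[1,2])/K[1,1]*d,d],-1)
    W=P@T[:3,:3].T+T[:3,3]; W[d==0]=np.nan
    return img,d,W
def save(img,fn,s=1):
    cv2.imwrite("pics/"+fn,cv2.resize(img[...,::-1],None,fx=s,fy=s))
E
python3 - <<'E'
from h import *
print(get_obs())
for n in ["scene","side"]:
    img,d,W=cloud(n); save(img,n+"0.png",1.4); np.savez("/tmp/"+n,img=img,W=W)
    print(n,np.linalg.inv(camera_info(n)["world_to_cam"])[:3,3])
    for t in ["chisel_6","chisel_14","chisel_24","chisel_38","cradle_a","stone","track"]:
        for f in (search_frame,spot_point):
            for r in f(n,t)[:5]:
                a,b=[int(round(x)) for x in r["location"]]
                print(f.__name__,t,a,b,round(r["conf"],2),W[min(a,419),min(b,559)].round(3))
E
```

```text
pics
{'clock': 0.0, 'joint_pos': array([-1.16900468e+00,  2.41446084e-01,  3.70951108e-03,  1.33517353e+00,
       -3.71218389e-06,  1.57081753e+00]), 'joint_vel': array([ 0.00195895, -0.00125047,  0.00033796,  0.00220569,  0.00052049,
        0.00043926]), 'tau': array([ 7.36075599e-04, -3.72322154e+01,  2.52405024e+01,  1.70159829e-02,
        1.49836164e-04,  2.36382135e-06]), 'eef_pos': array([ 0.19529846, -0.45962941,  0.24439076]), 'tool_rot': array([ 9.79889779e-01,  1.99536721e-01, -2.12728643e-04, -1.03525871e-03]), 'ft_force': array([-0.19720261,  0.10652707, -0.12974331]), 'ft_torque': array([-0.02277091, -0.0001059 , -0.0391195 ]), 'grip_width': 0.08534915939686384}
scene [ 0.99831595 -0.40087227  0.97063164]
call chisel_6 175 314 0.86 [0.467 0.078 0.025]
call chisel_6 257 172 0.75 [ 0.48  -0.373  0.02 ]
call chisel_6 206 268 0.68 [ 0.482 -0.087  0.02 ]
call chisel_6 144 386 0.68 [0.481 0.341 0.01 ]
call chisel_6 211 169 0.58 [ 0.35  -0.321  0.019]
call chisel_6 146 381 0.91 [0.483 0.317 0.018]
call chisel_6 174 321 0.83 [0.471 0.101 0.019]
call chisel_6 214 259 0.7 [ 0.4
[... 3406 characters left out ...]
.38 [ 0.243 -0.484  0.573]
call cradle_a 214 313 0.75 [ 0.626 -0.158  0.023]
call cradle_a 169 280 0.66 [0.648 0.082 0.022]
call cradle_a 199 299 0.64 [ 0.622 -0.08   0.027]
call cradle_a 183 290 0.56 [ 0.637 -0.     0.027]
call cradle_a 163 289 0.92 [0.688 0.083 0.03 ]
call cradle_a 192 312 0.88 [ 0.698 -0.054 -0.007]
call cradle_a 178 305 0.81 [ 0.714  0.014 -0.003]
call cradle_a 208 325 0.61 [ 0.69  -0.143 -0.002]
call stone 236 346 0.8 [ 0.655 -0.298  0.037]
call stone 239 346 0.77 [ 0.647 -0.308  0.038]
call stone 362 290 0.7 [ 0.271 -0.548  0.038]
call track 222 311 0.64 [ 0.595 -0.188  0.032]
call track 184 292 0.27 [ 0.642 -0.006  0.024]
call track 195 293 0.58 [ 0.613 -0.055  0.029]
```

View pics/scene0.png

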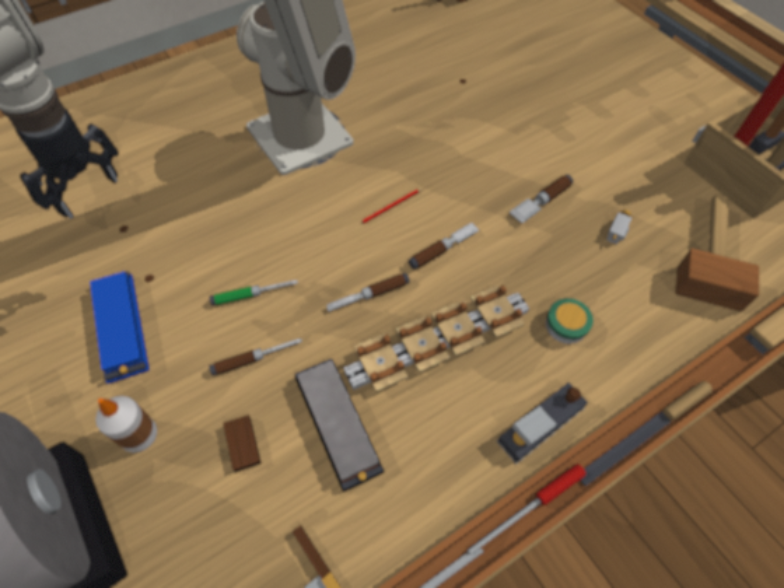

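View pics/side0.png

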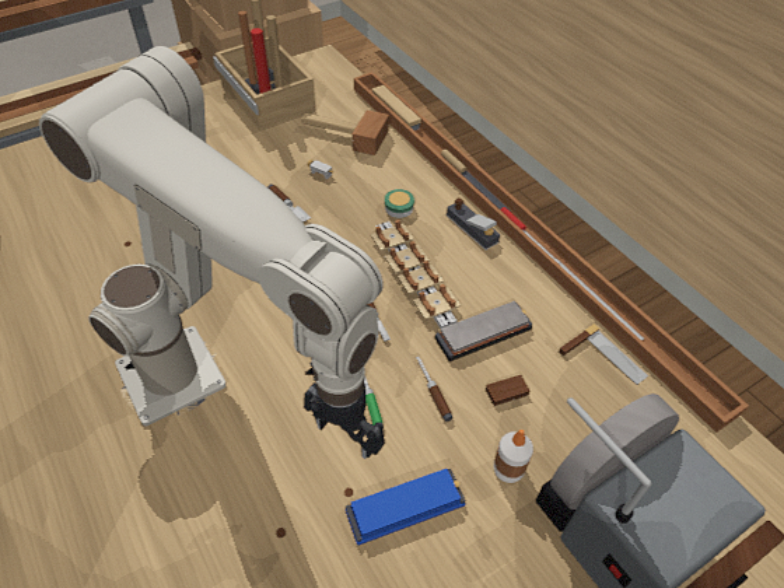

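Two pictures viewed. In the 1.4x scene view, as (row, col):
- **Chisels:** the dark thin-bladed one at (358,255) is chisel_6. chisel_14 is at (290,370), chisel_24 at (245,445) and chisel_38 at (198,540).
- **Look-alikes:** the green chisel at (293,250) and the blue block at (325,118) are decoys, and the red pencil is at (205,390).
- **Layout:** the grey stone at (425,338) is on the -y side, so the order by y is 6 (-0.16), 14 (-0.08), 24 (0), 38 (+0.08).

```bash
python3 - <<'E'
from h import *
import workcell
print([x for x in dir(workcell) if not x.startswith('_')], globals().get('tip_reach'))
z=np.load("/tmp/scene.npz"); img,W=z["img"],z["W"]
ok=np.nan_to_num(W[...,2])>0.007
ok&=(np.nan_to_num(W[...,2])<0.05)
n,lab=cv2.connectedComponents(ok.astype(np.uint8),connectivity=8)
for name,(r,c) in dict(c6=(257,172),c14=(206,268),c24=(175,314),c38=(144,386),green=(211,169)).items():
    l=np.bincount(lab[r-5:r+6,c-5:c+6].ravel())[1:].argmax()+1
    m=lab==l; P=W[m]; xy=P[:,:2]; mu=xy.mean(0)
    box=cv2.minAreaRect((xy*1000).astype(np.float32)); 
    u,s,vt=np.linalg.svd(xy-mu,full_matrices=False); d=vt[0]
    t=(xy-mu)@d; w=(xy-mu)@vt[1]
    rgb=img[m].astype(float); dark=rgb.max(1)<110
    if np.median(t[dark])>0: d=-d;t=-t
    lo,hi=t.min(),t.max()
    prof=[round(float(np.ptp(w[(t>=a)&(t<a+.02)]))*1000) if ((t>=a)&(t<a+.02)).sum()>2 else None for a in np.arange(lo,hi,.02)]
    o=mu+d*(hi-.075); g=mu+d*((lo+hi)/2-.0375+.0)  
    print(name,m.sum(),"len",round(hi-lo,3),"yaw",round(np.arctan2(d[1],d[0]),3),"org(tip)",o.round(3),"org(back)",(mu+d*(lo+.096)).round(3),"zmax",np.percentile(P[:,2],97).round(3),"prof",prof)
    save(cv2.resize(img[max(r-40,0):r+40,c-55:c+55],None,fx=3,fy=3),f"c_{name}.png")
a=[cv2.imread(f"pics/c_{k}.png") for k in ("c6","c14","c24","c38")]
cv2.imwrite("pics/crops.png",np.vstack([np.hstack(a[:2]),np.hstack(a[2:])]))
# cradles top faces
m=(np.abs(W[...,0]-.65)<.09)&(np.abs(W[...,1]+.04)<.19)&(W[...,2]>.040)&(W[...,2]<.055)
n,lab,st,ce=cv2.connectedComponentsWithStats(m.astype(np.uint8))
for i in range(1,n):
    if st[i,4]>4: print("rib",st[i,4],W[lab==i].mean(0).round(3),np.ptp(W[lab==i],axis=0).round(3))
E
```

```text
['Unreachable', 'camera', 'camera_info', 'get_obs', 'job_done', 'search_frame', 'spot_point', 'tip_reach'] 0.014
c6 421 len 0.17 yaw 1.396 org(tip) [ 0.483 -0.335] org(back) [ 0.483 -0.334] zmax 0.023 prof [23, 23, 23, 22, 20, 7, 9, 7, 8]
c14 441 len 0.17 yaw -1.751 org(tip) [ 0.476 -0.111] org(back) [ 0.476 -0.112] zmax 0.026 prof [25, 26, 27, 27, 27, 14, 15, 15, 15]
c24 462 len 0.174 yaw 1.648 org(tip) [0.464 0.105] org(back) [0.464 0.102] zmax 0.028 prof [28, 27, 29, 28, 26, 23, 27, 26, 22]
c38 500 len 0.174 yaw -1.48 org(tip) [0.479 0.339] org(back) [0.479 0.342] zmax 0.031 prof [30, 32, 31, 30, 31, 30, 39, 38, 38]
green 355 len 0.171 yaw 1.297 org(tip) [ 0.356 -0.278] org(back) [ 0.356 -0.278] zmax 0.024 prof [23, 24, 23, 23, 19, 8, 9, 7, 6]
rib 24 [0.625 0.109 0.045] [0.012 0.012 0.008]
rib 19 [0.618 0.058 0.045] [0.012 0.011 0.009]
rib 21 [0.614 0.023 0.044] [0.012 0.015 0.008]
rib 26 [0.679 0.101 0.044] [0.013 0.014 0.009]
rib 22 [ 0.608 -0.028  0.044] [0.012 0.01  0.007]
rib 26 [ 0.605 -0.051  0.044] [0.014 0.011 0.008]
rib 21 [0.674 0.051 0.045] [0.011 0.011 0.01 ]
rib 28 [0.669 0.016 0.044] [0.014 0.013 0.008]
rib 23 [ 0.599 -0.102  0.045] [0.011 0.012 0.006]
rib 24 [ 0.595 -0.136  0.044] [0.013 0.012 0.007]
rib 25 [ 0.663 -0.035  0.044] [0.013 0.013 0.007]
rib 25 [ 0.66  -0.058  0.044] [0.013 0.013 0.007]
rib 24 [ 0.589 -0.186  0.045] [0.011 0.011 0.008]
rib 26 [ 0.654 -0.108  0.044] [0.012 0.013 0.006]
rib 24 [ 0.65  -0.143  0.044] [0.013 0.012 0.009]
rib 26 [ 0.643 -0.193  0.044] [0.013 0.011 0.007]
```

View pics/crops.png

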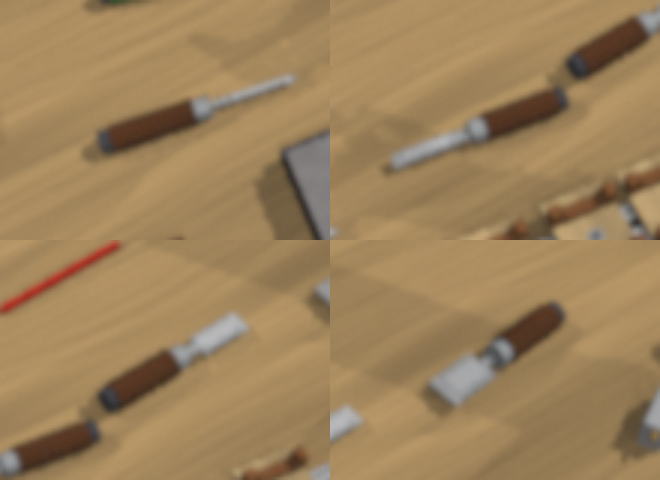

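The crop shows a thin blade and dark handle for c6, then blades about 14, 25 and 38 mm wide for the others. This agrees with the measured profiles, so the identities are confirmed. First I move toward chisel_6.

```bash
cat > plan.py <<'E'
import sys
from h import *
# usage: plan.py x y z yaw  [x y z yaw ...] -> shifts (cm, tool axes now) and turn
o=get_obs(); M=R.from_quat(o["tool_rot"]).as_matrix(); p=o["eef_pos"]; y0=np.arctan2(M[1,0],M[0,0])
print("t",round(float(o["clock"]),2),"p",p.round(4),"yaw",round(y0,3),"j",o["joint_pos"].round(2),"F",o["ft_force"].round(1),"w",round(float(o["grip_width"]),4),"tilt",np.arccos(-M[2,2]).round(3))
a=list(map(float,sys.argv[1:]))
for i in range(0,len(a),4):
    d=M.T@(np.array(a[i:i+3])-p)*100; t=-((a[i+3]-y0+np.pi)%(2*np.pi)-np.pi)
    print("shift",d.round(2),"turn",round(t,3))
E
```

>>> arm_command(
  translation=[
    [4,0.5,1],
    [8,1,2],
    [12,1.5,4],
    [16,2,5],
    [19,2.5,6],
  ],
  turn=[-0.12,-0.24,-0.36,-0.48,-0.6],
  hand=[0,0,0,0,0],
)

```text
clock: 1.92
eef_pos: [0.3822, -0.4077, 0.1845]
tool_rot: [0.876, 0.483, 0.0, -0.0]
ft_force: [0.2, -0.5, -0.1]
grip_width: 0.085
```

```bash
python3 plan.py .4746 -.3818 .10 1.396 .4746 -.3818 .016 1.396
```

```text
t 1.92 p [ 0.3822 -0.4077  0.1845] yaw 1.008 j [-0.82  0.39  0.05  1.23  0.    1.32] F [ 0.2 -0.5 -0.1] w 0.085 tilt 0.001
shift [7.11 6.44 8.45] turn -0.388
shift [ 7.11  6.44 16.85] turn -0.388
```

>>> arm_command(
  translation=[
    [2.5,2,4],
    [5,4.5,6.5],
    [7.1,6.4,8.4],
    [7.1,6.4,8.4],
    [7.1,6.4,8.4],
  ],
  turn=[-0.12,-0.24,-0.36,-0.388,-0.388],
  hand=[0,0,0,0,0],
)

```text
clock: 2.33
eef_pos: [0.4728, -0.3815, 0.0983]
tool_rot: [0.767, 0.642, -0.001, -0.003]
ft_force: [-0.8, -0.4, 0.9]
grip_width: 0.0853
```

```bash
python3 plan.py .4746 -.3818 .016 1.396; python3 - <<'E'
from h import *
img,d,W=cloud("wrist"); save(img,"w1.png",1.3)
m=(W[...,2]>.007)&(W[...,2]<.04)&(np.abs(W[...,0]-.475)<.03)&(np.abs(W[...,1]+.35)<.12)
P=W[m][:,:2];mu=P.mean(0);d=np.linalg.svd(P-mu,full_matrices=False)[2][0];d*=np.sign(d[1]);t=(P-mu)@d
print(m.sum(),np.arctan2(d[1],d[0]),"len",np.ptp(t),"grip(back)",mu+d*(t.min()+.048),"grip(tip)",mu+d*(t.max()-.123))
E
```

```text
t 2.33 p [ 0.4728 -0.3815  0.0983] yaw 1.393 j [-0.68  0.55  0.07  1.1  -0.    1.07] F [-0.8 -0.4  0.9] w 0.0853 tilt 0.005
shift [-0.02  0.22  8.23] turn -0.003
4963 1.3728367996868234 len 0.17105527413530805 grip(back) [ 0.46860637 -0.38175575] grip(tip) [ 0.46861724 -0.38170156]
```

View pics/w1.png

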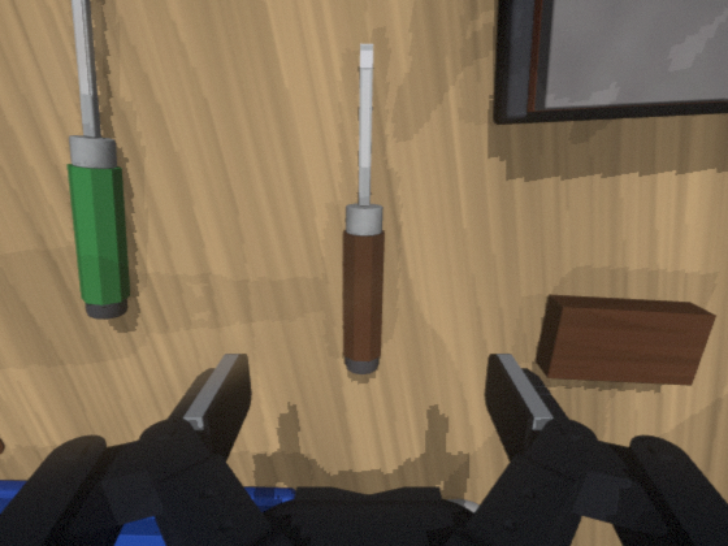

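The wrist view shows the dark chisel_6 handle at about (300,363), centred between the fingers, with the green decoy well clear at left. I descend and grip.

>>> arm_command(
  translation=[
    [0,0,3.5],
    [0,0.1,6.5],
    [0,0.1,8.2],
    [0,0.1,8.2],
    [0,0.1,8.2],
  ],
  turn=[0,0,0,0,0],
  hand=[0,0,0,0,0.5],
)

```text
clock: 2.8
eef_pos: [0.4722, -0.3846, 0.0202]
tool_rot: [0.769, 0.639, -0.0, -0.0]
ft_force: [0.8, -0.0, 1.0]
grip_width: 0.0756
```

>>> arm_command(
  translation=[
    [0,0,0],
    [0,0,0],
    [0,0,0],
    [0,0,0],
    [0,0,0],
  ],
  turn=[0,0,0,0,0],
  hand=[1,1,1,1,1],
)

```text
clock: 3.22
eef_pos: [0.474, -0.3845, 0.021]
tool_rot: [0.768, 0.64, 0.0, 0.001]
ft_force: [-0.9, 0.9, 6.0]
grip_width: 0.0201
```

>>> arm_command(
  translation=[
    [0,0,0],
    [0,0,0],
    [0,0,-1],
    [0,0,-4],
    [0,0,-8],
  ],
  turn=[0,0,0,0,0],
  hand=[1,1,1,1,1],
)

```text
clock: 3.63
eef_pos: [0.4708, -0.3814, 0.0965]
tool_rot: [0.768, 0.64, -0.001, -0.005]
ft_force: [1.0, -0.7, -0.2]
grip_width: 0.0204
```

```bash
python3 plan.py .6187 -.1646 .13 -.127; python3 - <<'E'
from h import *
img,d,W=cloud("wrist"); save(img,"w2.png",1.0)
E
```

```text
t 3.63 p [ 0.4708 -0.3814  0.0965] yaw 1.39 j [-0.68  0.55  0.07  1.1   0.    1.07] F [ 1.  -0.7 -0.2] w 0.0204 tilt 0.009
shift [24.   10.63 -3.32] turn 1.517
```

View pics/w2.png

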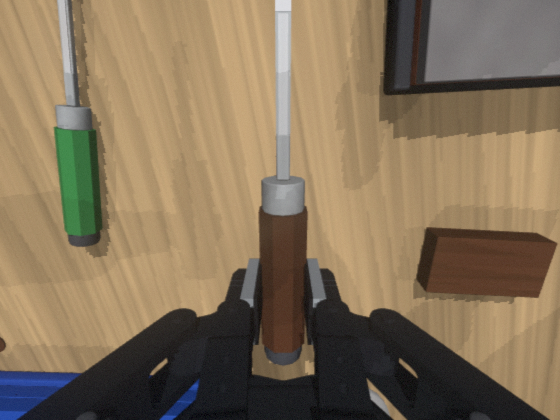

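chisel_6 is held at mid-handle with the gripper 20 mm wide, and it is straight in the jaws. I carry it to its cradle next.

>>> arm_command(
  translation=[
    [3,1.3,-2],
    [7,3,-3.3],
    [10.8,4.8,-3.3],
    [14.4,6.4,-3.3],
    [18,8,-3.3],
  ],
  turn=[0.12,0.24,0.36,0.48,0.6],
  hand=[1,1,1,1,1],
)

```text
clock: 4.1
eef_pos: [0.5828, -0.2237, 0.1335]
tool_rot: [0.923, 0.384, 0.001, 0.001]
ft_force: [0.4, -0.9, -1.4]
grip_width: 0.0198
```

>>> arm_command(
  translation=[
    [0,0,0],
    [0,0,0],
    [0,0,0],
    [0,0,0],
    [0,0,0],
  ],
  turn=[0.12,0.24,0.36,0.48,0.6],
  hand=[1,1,1,1,1],
)

```text
clock: 4.52
eef_pos: [0.5818, -0.2246, 0.1325]
tool_rot: [0.995, 0.095, -0.0, -0.0]
ft_force: [-0.1, 0.6, -0.7]
grip_width: 0.0203
```

```bash
python3 plan.py .6187 -.1646 .12 -.127
```

```text
t 4.52 p [ 0.5818 -0.2246  0.1325] yaw 0.19 j [-0.37  0.55  0.17  1.19  0.    2.58] F [-0.1  0.6 -0.7] w 0.0203 tilt 0.0
shift [ 4.75 -5.2   1.25] turn 0.317
```

>>> arm_command(
  translation=[
    [1.7,-1.8,0.5],
    [3.3,-3.6,1],
    [4.75,-5.2,1.2],
    [4.75,-5.2,1.2],
    [4.75,-5.2,1.2],
  ],
  turn=[0.12,0.24,0.317,0.317,0.317],
  hand=[1,1,1,1,1],
)

```text
clock: 4.93
eef_pos: [0.6186, -0.1636, 0.1201]
tool_rot: [0.998, -0.059, -0.0, 0.0]
ft_force: [0.0, -0.9, -1.6]
grip_width: 0.0199
```

```bash
python3 plan.py .6187 -.1646 .0555 -.127;  python3 - <<'E'
from h import *
img,d,W=cloud("wrist"); save(img,"w3.png",1.2)
o=get_obs();M=R.from_quat(o["tool_rot"]).as_matrix();p=o["eef_pos"]
Q=(W-p)@M   # tool frame
m=(np.abs(Q[...,1])<.025)&(Q[...,2]>-.03)&(Q[...,2]<.02)&(Q[...,0]>.02)&(Q[...,0]<.14)
q=Q[m]
for a in np.arange(.02,.14,.006):
    s=q[(q[:,0]>=a)&(q[:,0]<a+.006)]
    if len(s)>5: print(round(a,3),"w",np.ptp(s[:,1]).round(3),"c",s[:,1].mean().round(4),"ztop",s[:,2].min().round(3))
rib=(W[...,2]>.041)&(W[...,2]<.05)&(np.abs(W[...,0]-.64)<.08)&(np.abs(W[...,1]+.1)<.14)
n,lab,st,ce=cv2.connectedComponentsWithStats(rib.astype(np.uint8))
for i in range(1,n):
    if st[i,4]>60: print("rib",st[i,4],W[lab==i].mean(0).round(4))
E
```

```text
t 4.93 p [ 0.6186 -0.1636  0.1201] yaw -0.119 j [-0.26  0.59  0.2   1.19 -0.    3.  ] F [ 0.  -0.9 -1.6] w 0.0199 tilt 0.001
shift [0.03 0.1  6.46] turn 0.008
0.02 w 0.022 c -0.0008 ztop -0.003
0.026 w 0.021 c -0.0008 ztop -0.003
0.032 w 0.022 c -0.0008 ztop -0.003
0.038 w 0.02 c -0.0007 ztop -0.002
0.044 w 0.019 c -0.0008 ztop -0.002
0.05 w 0.006 c -0.0008 ztop 0.005
0.056 w 0.006 c -0.0008 ztop 0.005
0.062 w 0.006 c -0.0008 ztop 0.005
0.068 w 0.005 c -0.0008 ztop 0.005
0.074 w 0.005 c -0.0008 ztop 0.005
0.08 w 0.005 c -0.0008 ztop 0.005
0.086 w 0.006 c -0.0007 ztop 0.005
0.092 w 0.006 c -0.0008 ztop 0.005
0.098 w 0.006 c -0.0008 ztop 0.004
0.104 w 0.006 c -0.0008 ztop 0.005
0.11 w 0.006 c -0.0008 ztop 0.005
0.116 w 0.006 c -0.0008 ztop 0.006
rib 362 [0.666  0.0144 0.0448]
rib 353 [ 0.6602 -0.035   0.0458]
rib 396 [ 0.6572 -0.058   0.0456]
rib 333 [ 0.6512 -0.108   0.0458]
rib 345 [ 0.647  -0.142   0.0458]
rib 353 [ 0.6407 -0.1912  0.0457]
rib 380 [0.6114 0.0227 0.0451]
rib 294 [ 0.6053 -0.028   0.0456]
rib 336 [ 0.6022 -0.051   0.0453]
rib 286 [ 0.5961 -0.101   0.0456]
rib 88 [ 0.5952 -0.1325  0.0457]
rib 78 [ 0.5883 -0.1881  0.0456]
```

View pics/w3.png

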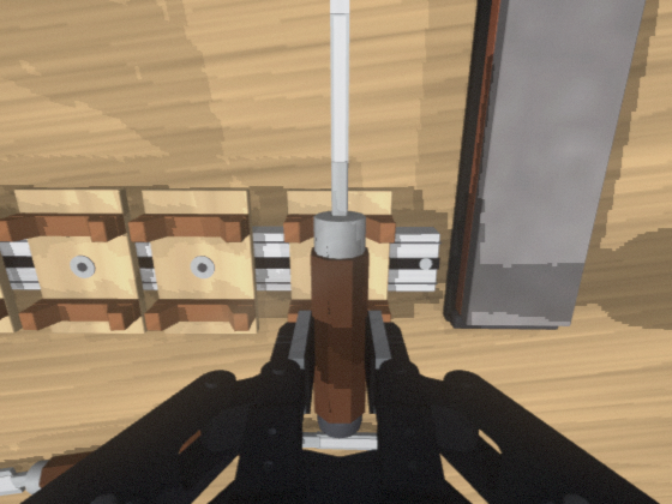

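The wrist view shows chisel_6 above the cradle beside the stone. The collar front is 50 mm ahead of the TCP, so it will meet the far edge once lowered. I lower with a shift of -0.3 cm in x.

>>> arm_command(
  translation=[
    [-0.3,0.05,2],
    [-0.3,0.05,4],
    [-0.3,0.05,5.2],
    [-0.3,0.05,5.8],
    [-0.3,0.05,6.1],
  ],
  turn=[0.008,0.008,0.008,0.008,0.008],
  hand=[1,1,1,1,1],
)

```text
clock: 5.4
eef_pos: [0.6141, -0.1658, 0.0584]
tool_rot: [0.998, -0.065, -0.001, -0.0]
ft_force: [-0.7, -0.2, -0.8]
grip_width: 0.0202
```

>>> arm_command(
  translation=[
    [0,0,0.15],
    [0,0,0.3],
    [0,0,0.45],
    [0,0,0.6],
    [0,0,0.6],
  ],
  turn=[0,0,0,0,0],
  hand=[1,1,1,1,1],
)

```text
clock: 5.82
eef_pos: [0.616, -0.1654, 0.055]
tool_rot: [0.998, -0.065, 0.001, 0.0]
ft_force: [-1.6, 0.7, 4.5]
grip_width: 0.0201
```

```bash
python3 plan.py .6154 -.1634 .0530 -.127
```

```text
t 5.82 p [ 0.616  -0.1654  0.055 ] yaw -0.13 j [-0.26  0.64  0.11  1.04 -0.    3.01] F [-1.6  0.7  4.5] w 0.0201 tilt 0.002
shift [-0.09 -0.19  0.2 ] turn -0.003
```

Contact shows about 5 N of support at the expected height, so I release and rise.

>>> arm_command(
  translation=[
    [0,0,0],
    [0,0,0],
    [0,0,0],
    [0,0,0],
    [0,0,-0.5],
  ],
  turn=[0,0,0,0,0],
  hand=[0.65,0.55,0.5,0.5,0.5],
)

```text
clock: 6.23
eef_pos: [0.6144, -0.1648, 0.0573]
tool_rot: [0.998, -0.065, -0.001, -0.0]
ft_force: [-0.2, -0.0, -0.1]
grip_width: 0.0428
```

>>> arm_command(
  translation=[
    [0,0,-1.5],
    [0,0,-4],
    [0,0,-7],
    [0,0,-8],
    [0,0,-8],
  ],
  turn=[0,0,0,0,0],
  hand=[0.5,0.5,0.4,0,0],
)

```text
clock: 6.65
eef_pos: [0.6178, -0.1657, 0.1427]
tool_rot: [0.998, -0.065, 0.004, 0.001]
ft_force: [-0.4, -0.2, -0.5]
grip_width: 0.0736
```

```bash
python3 plan.py .4846 -.0643 .13 1.39; python3 - <<'E'
from h import *
img,d,W=cloud("wrist"); save(img,"w4.png",1.0)
E
```

```text
t 6.65 p [ 0.6178 -0.1657  0.1427] yaw -0.13 j [-0.26  0.57  0.23  1.22  0.    3.01] F [-0.4 -0.2 -0.5] w 0.0736 tilt 0.008
shift [-14.53  -8.33   1.14] turn -1.52
```

View pics/w4.png

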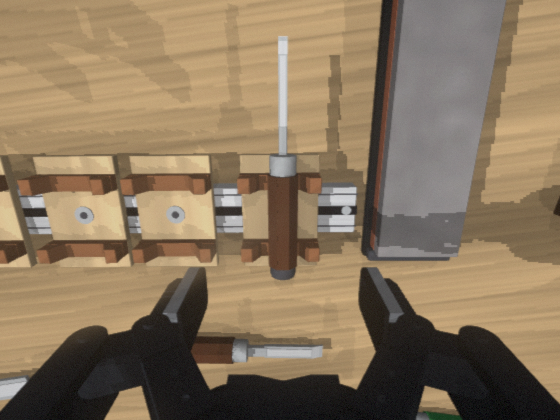

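chisel_6 lies in both notches with its collar at the far edge, at (160,283). Next is chisel_14.

>>> arm_command(
  translation=[
    [-3,-1.7,0],
    [-6,-3.4,0],
    [-9,-5.1,0],
    [-12,-6.8,0],
    [-14.5,-8.3,0],
  ],
  turn=[-0.12,-0.24,-0.36,-0.48,-0.6],
  hand=[0,0,0,0,0],
)

```text
clock: 7.12
eef_pos: [0.4784, -0.0627, 0.136]
tool_rot: [0.972, 0.236, -0.002, -0.001]
ft_force: [0.1, -0.3, -0.3]
grip_width: 0.0854
```

>>> arm_command(
  translation=[
    [0,0,0.5],
    [0,0,1],
    [0,0,2],
    [0,0,3],
    [0,0,4],
  ],
  turn=[-0.12,-0.24,-0.36,-0.48,-0.6],
  hand=[0,0,0,0,0],
)

```text
clock: 7.53
eef_pos: [0.4807, -0.0636, 0.0963]
tool_rot: [0.859, 0.513, -0.001, -0.001]
ft_force: [0.5, 0.4, -1.5]
grip_width: 0.0855
```

```bash
python3 plan.py .4846 -.0643 .10 1.39 .4846 -.0643 .018 1.39
```

```text
t 7.53 p [ 0.4807 -0.0636  0.0963] yaw 1.076 j [-0.13  0.33 -0.28  0.96  0.    1.93] F [ 0.5  0.4 -1.5] w 0.0855 tilt 0.003
shift [ 0.12  0.37 -0.38] turn -0.314
shift [0.13 0.4  7.82] turn -0.314
```

>>> arm_command(
  translation=[
    [0.1,0.4,0],
    [0.1,0.4,0],
    [0.1,0.4,1],
    [0.1,0.4,3],
    [0.1,0.4,5],
  ],
  turn=[-0.12,-0.24,-0.314,-0.314,-0.314],
  hand=[0,0,0,0,0],
)

```text
clock: 7.95
eef_pos: [0.4855, -0.0649, 0.0467]
tool_rot: [0.77, 0.638, -0.0, -0.0]
ft_force: [0.4, 0.9, -0.0]
grip_width: 0.0854
```

```bash
python3 plan.py .4846 -.0643 .018 1.39; python3 - <<'E'
from h import *
img,d,W=cloud("wrist"); save(img,"w5.png",0.8)
E
```

```text
t 7.95 p [ 0.4855 -0.0649  0.0467] yaw 1.384 j [-0.13  0.41 -0.33  0.84  0.    1.62] F [ 0.4  0.9 -0. ] w 0.0854 tilt 0.001
shift [ 0.04 -0.09  2.87] turn -0.006
```

View pics/w5.png

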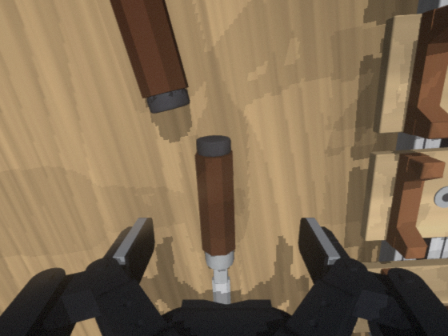

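The handle sits about 6 mm left of the jaw centre at (205,215) and is tilted about 0.05 rad. I correct for both, then grip.

>>> arm_command(
  translation=[
    [0,-0.5,0],
    [0,-0.5,1.2],
    [0,-0.5,2.2],
    [0,-0.5,2.8],
    [0,-0.5,2.8],
  ],
  turn=[-0.05,-0.05,-0.05,-0.05,-0.05],
  hand=[0,0,0,0,0.4],
)

```text
clock: 8.42
eef_pos: [0.4794, -0.0638, 0.0184]
tool_rot: [0.754, 0.657, -0.001, -0.002]
ft_force: [-0.5, 0.5, 0.7]
grip_width: 0.0752
```

>>> arm_command(
  translation=[
    [0,0,0],
    [0,0,0],
    [0,0,0],
    [0,0,0],
    [0,0,0],
  ],
  turn=[0,0,0,0,0],
  hand=[1,1,1,1,1],
)

```text
clock: 8.83
eef_pos: [0.4819, -0.0641, 0.0211]
tool_rot: [0.754, 0.657, 0.001, 0.001]
ft_force: [-0.8, -0.5, 4.9]
grip_width: 0.0225
```

>>> arm_command(
  translation=[
    [0,0,0],
    [0,0,-0.5],
    [0,0,-3],
    [0,0,-7],
    [0,0,-10],
  ],
  turn=[0,0,0,0,0],
  hand=[1,1,1,1,1],
)

```text
clock: 9.25
eef_pos: [0.4807, -0.064, 0.1218]
tool_rot: [0.754, 0.657, -0.0, -0.0]
ft_force: [2.0, 0.1, -1.1]
grip_width: 0.0225
```

```bash
cat > held.py <<'E'
from h import *
import sys
o=get_obs();img,d,W=cloud("wrist");save(img,sys.argv[1],0.8)
M=R.from_quat(o["tool_rot"]).as_matrix();Q=(W-o["eef_pos"])@M
m=(np.abs(Q[...,1])<.03)&(Q[...,2]>-.03)&(Q[...,2]<.022)&(Q[...,0]>-.08)&(Q[...,0]<.14)&(Q[...,0]>.012); q=Q[m]
print("front extent x",q[:,0].max().round(4),"(64 visible back edge ->)")
for a in np.arange(.012,q[:,0].max(),.008):
    s=q[(q[:,0]>=a)&(q[:,0]<a+.008)]
    if len(s)>5: print(round(a,3),"w",np.ptp(s[:,1]).round(3),"c",s[:,1].mean().round(4),"ztop",s[:,2].min().round(3))
E
python3 held.py w6.png; python3 plan.py .6292 -.0796 .14 3.015
```

```text
front extent x 0.0497 (64 visible back edge ->)
0.012 w 0.036 c 0.0034 ztop -0.03
0.02 w 0.024 c 0.0036 ztop -0.012
0.028 w 0.024 c 0.0033 ztop -0.012
0.036 w 0.025 c 0.0034 ztop -0.012
0.044 w 0.022 c 0.0034 ztop -0.01
t 9.3 p [ 0.4849 -0.0645  0.128 ] yaw 1.434 j [-0.13  0.3  -0.24  1.02 -0.    1.58] F [ 1.9 -0.4  1.8] w 0.0227 tilt 0.01
shift [ 0.47 14.51 -1.06] turn -1.581
```

>>> arm_command(
  translation=[
    [0,2,-1],
    [0.1,5,-1],
    [0.2,8,-1],
    [0.3,11,-1],
    [0.4,13.5,-1],
  ],
  turn=[-0.12,-0.24,-0.36,-0.48,-0.6],
  hand=[1,1,1,1,1],
)

```text
clock: 9.72
eef_pos: [0.6171, -0.0787, 0.1301]
tool_rot: [0.523, 0.852, 0.0, 0.0]
ft_force: [0.7, -0.7, -1.5]
grip_width: 0.0225
```

>>> arm_command(
  translation=[
    [0,0,0],
    [0,0,0],
    [0,0,0],
    [0,0,0],
    [0,0,0],
  ],
  turn=[-0.12,-0.24,-0.36,-0.48,-0.6],
  hand=[1,1,1,1,1],
)

```text
clock: 10.13
eef_pos: [0.6151, -0.0784, 0.1296]
tool_rot: [0.248, 0.969, -0.0, -0.001]
ft_force: [-0.7, -0.2, -0.5]
grip_width: 0.0229
```

```bash
python3 plan.py .6288 -.0796 .12 3.015
```

```text
t 10.13 p [ 0.6151 -0.0784  0.1296] yaw 2.64 j [-0.13  0.55  0.15  1.18 -0.    0.37] F [-0.7 -0.2 -0.5] w 0.0229 tilt 0.001
shift [-1.26  0.55  0.96] turn -0.375
```

>>> arm_command(
  translation=[
    [-0.6,0.3,0.5],
    [-1.2,0.5,1],
    [-1.2,0.5,1],
    [-1.2,0.5,1],
    [-1.2,0.5,1],
  ],
  turn=[-0.12,-0.24,-0.36,-0.375,-0.375],
  hand=[1,1,1,1,1],
)

```text
clock: 10.55
eef_pos: [0.628, -0.0799, 0.1198]
tool_rot: [0.067, 0.998, 0.0, -0.001]
ft_force: [0.7, -0.6, -0.9]
grip_width: 0.0225
```

```bash
python3 held.py w7.png; python3 plan.py .6288 -.0796 .059 3.015
```

```text
front extent x 0.0497 (64 visible back edge ->)
0.012 w 0.049 c 0.0005 ztop -0.03
0.02 w 0.024 c 0.0007 ztop -0.006
0.028 w 0.024 c 0.0005 ztop -0.006
0.036 w 0.024 c 0.0006 ztop -0.006
0.044 w 0.022 c 0.0005 ztop -0.005
t 10.6 p [ 0.6281 -0.0799  0.12  ] yaw 3.006 j [-0.13  0.58  0.18  1.18  0.    0.01] F [-0.3  0.1 -1.3] w 0.0226 tilt 0.001
shift [-0.07  0.04  6.1 ] turn -0.009
```

>>> arm_command(
  translation=[
    [-0.1,0,2],
    [-0.1,0,4],
    [-0.1,0,5.2],
    [-0.1,0,5.8],
    [-0.1,0,6.1],
  ],
  turn=[-0.009,-0.009,-0.009,-0.009,-0.009],
  hand=[1,1,1,1,1],
)

```text
clock: 11.02
eef_pos: [0.6286, -0.08, 0.0582]
tool_rot: [0.062, 0.998, 0.0, -0.001]
ft_force: [-1.3, -0.4, -1.0]
grip_width: 0.0229
```

>>> arm_command(
  translation=[
    [0,0,0.15],
    [0,0,0.3],
    [0,0,0.45],
    [0,0,0.6],
    [0,0,0.6],
  ],
  turn=[0,0,0,0,0],
  hand=[1,1,1,1,1],
)

```text
clock: 11.43
eef_pos: [0.6303, -0.0802, 0.0551]
tool_rot: [0.062, 0.998, -0.0, 0.001]
ft_force: [-1.9, 0.4, 4.0]
grip_width: 0.0225
```

>>> arm_command(
  translation=[
    [0,0,0],
    [0,0,0],
    [0,0,0],
    [0,0,0],
    [0,0,-0.5],
  ],
  turn=[0,0,0,0,0],
  hand=[0.65,0.55,0.48,0.48,0.48],
)

```text
clock: 11.85
eef_pos: [0.6286, -0.08, 0.0572]
tool_rot: [0.062, 0.998, 0.0, -0.001]
ft_force: [0.2, 0.5, 0.5]
grip_width: 0.0441
```

>>> arm_command(
  translation=[
    [0,0,-1.5],
    [0,0,-4],
    [0,0,-7],
    [0,0,-8],
    [0,0,-8],
  ],
  turn=[0,0,0,0,0],
  hand=[0.5,0.5,0.4,0,0],
)

```text
clock: 12.27
eef_pos: [0.6321, -0.0804, 0.1426]
tool_rot: [0.062, 0.998, -0.0, 0.004]
ft_force: [-0.3, -0.2, 0.6]
grip_width: 0.0733
```

```bash
python3 plan.py .4677 .0556 .13 -1.494
```

```text
t 12.27 p [ 0.6321 -0.0804  0.1426] yaw 3.018 j [-0.13  0.56  0.22  1.22  0.   -0.  ] F [-0.3 -0.2  0.6] w 0.0733 tilt 0.008
shift [18.   11.47  1.12] turn -1.771
```

>>> arm_command(
  translation=[
    [3.5,2.2,0],
    [7,4.5,0],
    [10.4,6.7,0],
    [13.8,8.8,0],
    [17.3,11,0],
  ],
  turn=[-0.12,-0.24,-0.36,-0.48,-0.6],
  hand=[0,0,0,0,0],
)

```text
clock: 12.68
eef_pos: [0.4688, 0.051, 0.1367]
tool_rot: [-0.239, 0.971, 0.0, -0.001]
ft_force: [0.7, 1.3, 1.0]
grip_width: 0.0854
```

>>> arm_command(
  translation=[
    [0,0,0.5],
    [0,0,1],
    [0,0,1.5],
    [0,0,2],
    [0,0,2.5],
  ],
  turn=[-0.12,-0.24,-0.36,-0.48,-0.6],
  hand=[0,0,0,0,0],
)

```text
clock: 13.1
eef_pos: [0.4702, 0.0505, 0.1118]
tool_rot: [-0.515, 0.857, 0.0, -0.001]
ft_force: [-1.0, 0.5, 0.7]
grip_width: 0.0852
```

>>> arm_command(
  translation=[
    [0,0,0.5],
    [0,0,1],
    [0,0,1.5],
    [0,0,1.5],
    [0,0,1.5],
  ],
  turn=[-0.12,-0.24,-0.36,-0.48,-0.57],
  hand=[0,0,0,0,0],
)

```text
clock: 13.52
eef_pos: [0.4698, 0.0502, 0.0965]
tool_rot: [0.735, -0.678, -0.001, 0.001]
ft_force: [0.6, 0.2, 0.8]
grip_width: 0.0852
```

```bash
cat > look.py <<'E'
from h import *
import sys
# look.py x y fn : fit a lying chisel near grip point (x,y), in tool frame
x,y=map(float,sys.argv[1:3]); o=get_obs(); img,d,W=cloud("wrist"); save(img,sys.argv[3],0.8)
M=R.from_quat(o["tool_rot"]).as_matrix();Q=(W-o["eef_pos"])@M
m=(W[...,2]>.008)&(W[...,2]<.035)&(np.hypot(W[...,0]-x,W[...,1]-y)<.06)&(np.abs(Q[...,1])<.03)
q=Q[m][:,:2];mu=q.mean(0);d=np.linalg.svd(q-mu,full_matrices=False)[2][0];d*=np.sign(d[0])
t=(q-mu)@d
print(len(q),"angle in tool (turn)",np.arctan2(d[1],d[0]).round(3),"extent x",q[:,0].min().round(4),q[:,0].max().round(4),"y at x=0",(mu[1]-mu[0]*d[1]/d[0]).round(4),"ctr",mu.round(4))
E
python3 look.py .4677 .0556 w8.png;python3 plan.py .4677 .0556 .02 -1.494
```

```text
4992 angle in tool (turn) 0.03 extent x -0.0655 0.0419 y at x=0 0.0076 ctr [-0.0019  0.0075]
t 13.57 p [0.47   0.0502 0.0967] yaw -1.488 j [ 0.11  0.31 -0.31  0.95  0.   -1.55] F [0.  0.1 0.5] w 0.0854 tilt 0.003
shift [-0.55  0.16  7.67] turn 0.006
```

View pics/w8.png

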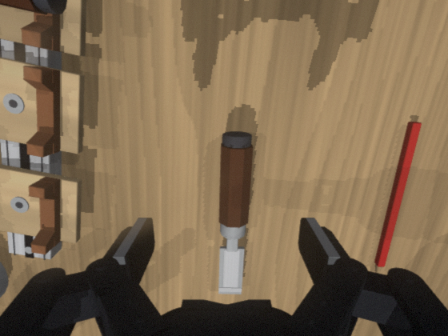

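Offset confirmed by the cloud fit: handle at (190,236) lies 7.6 mm to tool +y. I correct and grip.

>>> arm_command(
  translation=[
    [-0.6,0.7,2],
    [-0.6,0.7,5],
    [-0.6,0.7,7],
    [-0.6,0.7,7.7],
    [-0.6,0.7,7.7],
  ],
  turn=[0.03,0.03,0.03,0.03,0.03],
  hand=[0,0,0,0,0.4],
)

```text
clock: 13.98
eef_pos: [0.4614, 0.0555, 0.019]
tool_rot: [0.723, -0.691, -0.002, 0.002]
ft_force: [-0.1, -0.2, 0.5]
grip_width: 0.0756
```

>>> arm_command(
  translation=[
    [0,0,0],
    [0,0,0],
    [0,0,0],
    [0,0,0],
    [0,0,0],
  ],
  turn=[0,0,0,0,0],
  hand=[1,1,1,1,1],
)

```text
clock: 14.4
eef_pos: [0.4651, 0.056, 0.0227]
tool_rot: [0.723, -0.691, 0.001, -0.001]
ft_force: [-1.2, -0.2, 5.5]
grip_width: 0.025
```

>>> arm_command(
  translation=[
    [0,0,0],
    [0,0,-0.5],
    [0,0,-3],
    [0,0,-7],
    [0,0,-10],
  ],
  turn=[0,0,0,0,0],
  hand=[1,1,1,1,1],
)

```text
clock: 14.82
eef_pos: [0.4633, 0.0558, 0.123]
tool_rot: [0.723, -0.691, -0.0, 0.0]
ft_force: [1.4, 0.1, -0.7]
grip_width: 0.025
```

```bash
python3 held.py w9.png; python3 plan.py .6375 -.006 .13 3.015
```

```text
front extent x 0.0477 (64 visible back edge ->)
0.012 w 0.027 c -0.0038 ztop -0.013
0.02 w 0.027 c -0.0038 ztop -0.012
0.028 w 0.027 c -0.0038 ztop -0.013
0.036 w 0.027 c -0.0037 ztop -0.013
0.044 w 0.025 c -0.0038 ztop -0.011
t 14.87 p [0.4675 0.0563 0.1289] yaw -1.525 j [ 0.12  0.26 -0.28  1.01  0.   -1.5 ] F [ 2.6 -0.3  1.3] w 0.0254 tilt 0.01
shift [  7.   -16.7    0.06] turn 1.743
```

>>> arm_command(
  translation=[
    [1,-2,-0.5],
    [2,-5,-0.5],
    [3.5,-8.5,-0.5],
    [5,-12,-0.5],
    [6.5,-15.5,-0.5],
  ],
  turn=[0.12,0.24,0.36,0.48,0.6],
  hand=[1,1,1,1,1],
)

```text
clock: 15.28
eef_pos: [0.6228, -0.0026, 0.1263]
tool_rot: [-0.484, 0.875, 0.0, -0.0]
ft_force: [0.5, 0.5, -1.0]
grip_width: 0.0248
```

>>> arm_command(
  translation=[
    [0,0,0],
    [0,0,0],
    [0,0,0],
    [0,0,0],
    [0,0,0],
  ],
  turn=[0.12,0.24,0.36,0.48,0.6],
  hand=[1,1,1,1,1],
)

```text
clock: 15.7
eef_pos: [0.6212, -0.0021, 0.1255]
tool_rot: [-0.204, 0.979, 0.0, -0.001]
ft_force: [0.1, -0.7, -2.5]
grip_width: 0.0252
```

```bash
python3 plan.py .6368 -.0064 .12 3.015
```

```text
t 15.7 p [ 0.6212 -0.0021  0.1255] yaw -2.731 j [-0.    0.55  0.15  1.17  0.   -0.41] F [ 0.1 -0.7 -2.5] w 0.0252 tilt 0.002
shift [-1.26 -1.01  0.54] turn 0.537
```

>>> arm_command(
  translation=[
    [-0.6,-0.5,0.5],
    [-1.2,-1,0.5],
    [-1.2,-1,0.5],
    [-1.2,-1,0.5],
    [-1.2,-1,0.5],
  ],
  turn=[0.12,0.24,0.36,0.48,0.537],
  hand=[1,1,1,1,1],
)

```text
clock: 16.12
eef_pos: [0.6363, -0.0064, 0.1205]
tool_rot: [0.063, 0.998, -0.0, -0.001]
ft_force: [0.3, -0.3, -2.0]
grip_width: 0.0247
```

```bash
python3 held.py w10.png; python3 plan.py .6368 -.0064 .0595 3.015
```

```text
front extent x 0.0495 (64 visible back edge ->)
0.012 w 0.052 c 0.0009 ztop -0.03
0.02 w 0.027 c 0.0006 ztop -0.006
0.028 w 0.027 c 0.0007 ztop -0.007
0.036 w 0.027 c 0.0006 ztop -0.006
0.044 w 0.025 c 0.0007 ztop -0.005
t 16.17 p [ 0.6362 -0.0064  0.1206] yaw 3.016 j [-0.01  0.58  0.19  1.18 -0.    0.12] F [ 0.4  0.3 -2. ] w 0.0252 tilt 0.001
shift [-0.07  0.    6.11] turn 0.001
```

View pics/w10.png

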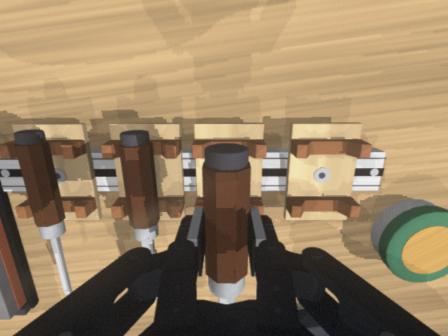

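The view shows chisels 6 and 14 seated at left, the held chisel_24 aligned over the third cradle, and the fourth cradle empty next to the tin. I lower.

>>> arm_command(
  translation=[
    [-0.05,0,2],
    [-0.05,0,4],
    [-0.05,0,5.2],
    [-0.05,0,5.8],
    [-0.05,0,6.1],
  ],
  turn=[0,0,0,0,0],
  hand=[1,1,1,1,1],
)

```text
clock: 16.58
eef_pos: [0.636, -0.0064, 0.0587]
tool_rot: [0.06, 0.998, -0.0, -0.002]
ft_force: [0.6, -0.2, -2.0]
grip_width: 0.025
```

>>> arm_command(
  translation=[
    [0,0,0.15],
    [0,0,0.3],
    [0,0,0.45],
    [0,0,0.6],
    [0,0,0.6],
  ],
  turn=[0,0,0,0,0],
  hand=[1,1,1,1,1],
)

```text
clock: 17.0
eef_pos: [0.6381, -0.0064, 0.0567]
tool_rot: [0.06, 0.998, 0.0, 0.001]
ft_force: [-2.0, -0.3, 4.3]
grip_width: 0.0252
```

>>> arm_command(
  translation=[
    [0,0,0],
    [0,0,0],
    [0,0,0],
    [0,0,0],
    [0,0,-0.5],
  ],
  turn=[0,0,0,0,0],
  hand=[0.62,0.52,0.45,0.45,0.45],
)

```text
clock: 17.42
eef_pos: [0.6364, -0.0063, 0.0583]
tool_rot: [0.06, 0.998, -0.0, -0.001]
ft_force: [0.7, -0.7, -0.6]
grip_width: 0.0467
```

>>> arm_command(
  translation=[
    [0,0,-1.5],
    [0,0,-4],
    [0,0,-7],
    [0,0,-8],
    [0,0,-8],
  ],
  turn=[0,0,0,0,0],
  hand=[0.45,0.45,0.4,0,0],
)

```text
clock: 17.83
eef_pos: [0.6398, -0.0064, 0.1436]
tool_rot: [0.06, 0.998, 0.0, 0.004]
ft_force: [0.7, 0.7, 0.3]
grip_width: 0.0739
```

```bash
python3 plan.py .4746 .3883 .12 1.66
```

```text
t 17.83 p [ 0.6398 -0.0064  0.1436] yaw 3.021 j [-0.01  0.57  0.23  1.22  0.    0.11] F [0.7 0.7 0.3] w 0.0739 tilt 0.008
shift [21.17 37.2   2.23] turn 1.361
```

>>> arm_command(
  translation=[
    [2,3.5,0],
    [4,7,0],
    [6,10.5,0],
    [8,14,0],
    [10,17.5,0],
  ],
  turn=[0.12,0.24,0.36,0.48,0.6],
  hand=[0,0,0,0,0],
)

```text
clock: 18.25
eef_pos: [0.558, 0.1787, 0.1376]
tool_rot: [0.353, 0.936, -0.001, -0.001]
ft_force: [0.3, 0.1, 0.3]
grip_width: 0.0853
```

```bash
python3 plan.py .4746 .3883 .12 1.66
```

```text
t 18.25 p [0.558  0.1787 0.1376] yaw 2.421 j [0.31 0.48 0.06 1.16 0.   1.03] F [0.3 0.1 0.3] w 0.0853 tilt 0.002
shift [20.1  10.24  1.77] turn 0.761
```

>>> arm_command(
  translation=[
    [3,1.5,0],
    [6.3,3.2,0],
    [9.8,5,0],
    [13.2,6.8,0],
    [16.5,8.4,0],
  ],
  turn=[0.12,0.24,0.36,0.48,0.6],
  hand=[0,0,0,0,0],
)

```text
clock: 18.67
eef_pos: [0.4888, 0.3502, 0.1377]
tool_rot: [0.613, 0.79, -0.001, -0.0]
ft_force: [0.1, 0.1, 0.6]
grip_width: 0.0856
```

```bash
python3 plan.py .4746 .3883 .10 1.66
```

```text
t 18.67 p [0.4888 0.3502 0.1377] yaw 1.822 j [0.62 0.5  0.11 1.18 0.   1.94] F [0.1 0.1 0.6] w 0.0856 tilt 0.002
shift [ 4.05 -0.41  3.76] turn 0.162
```

>>> arm_command(
  translation=[
    [2,-0.2,2],
    [4,-0.4,3.8],
    [4,-0.4,3.8],
    [4,-0.4,3.8],
    [4,-0.4,3.8],
  ],
  turn=[0.1,0.162,0.162,0.162,0.162],
  hand=[0,0,0,0,0],
)

```text
clock: 19.08
eef_pos: [0.4761, 0.3858, 0.1005]
tool_rot: [0.672, 0.74, -0.001, 0.0]
ft_force: [0.6, -0.5, 0.2]
grip_width: 0.0853
```

```bash
python3 look.py .4746 .3883 w11.png;python3 plan.py .4746 .3883 .02 1.66
```

```text
5686 angle in tool (turn) -0.026 extent x -0.0571 0.0523 y at x=0 -0.0068 ctr [ 0.0082 -0.007 ]
t 19.13 p [0.4768 0.3858 0.1013] yaw 1.666 j [ 0.68  0.55  0.09  1.11 -0.    2.16] F [-0.2  0.6  0.3] w 0.0856 tilt 0.0
shift [ 0.27 -0.19  8.13] turn 0.006
```

View pics/w11.png

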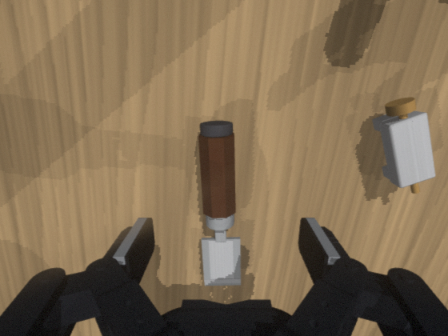

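The chisel_38 handle is at (175,217), slightly left of the jaw centre at about 224, and its wide blade is at (260,221). I correct and grip.

>>> arm_command(
  translation=[
    [0.4,-0.6,2],
    [0.4,-0.6,5],
    [0.4,-0.6,7.2],
    [0.4,-0.6,8.1],
    [0.4,-0.6,8.1],
  ],
  turn=[-0.026,-0.026,-0.026,-0.026,-0.026],
  hand=[0,0,0,0,0.4],
)

```text
clock: 19.55
eef_pos: [0.4693, 0.3878, 0.0184]
tool_rot: [0.664, 0.748, -0.002, -0.0]
ft_force: [0.3, -0.2, -0.1]
grip_width: 0.0757
```

>>> arm_command(
  translation=[
    [0,0,0],
    [0,0,0],
    [0,0,0],
    [0,0,0],
    [0,0,0],
  ],
  turn=[0,0,0,0,0],
  hand=[1,1,1,1,1],
)

```text
clock: 19.97
eef_pos: [0.4711, 0.3909, 0.0224]
tool_rot: [0.663, 0.749, 0.002, 0.0]
ft_force: [-0.3, -0.5, 5.8]
grip_width: 0.0282
```

>>> arm_command(
  translation=[
    [0,0,0],
    [0,0,-0.5],
    [0,0,-3],
    [0,0,-7],
    [0,0,-10],
  ],
  turn=[0,0,0,0,0],
  hand=[1,1,1,1,1],
)

```text
clock: 20.38
eef_pos: [0.4694, 0.3896, 0.1215]
tool_rot: [0.663, 0.749, -0.001, -0.0]
ft_force: [1.1, 0.4, -1.2]
grip_width: 0.0284
```

```bash
python3 held.py w12.png; python3 plan.py .6475 .0795 .13 3.015
```

```text
front extent x 0.0491 (64 visible back edge ->)
0.012 w 0.042 c 0.0029 ztop -0.03
0.02 w 0.03 c 0.0031 ztop -0.017
0.028 w 0.03 c 0.003 ztop -0.017
0.036 w 0.03 c 0.0031 ztop -0.017
0.044 w 0.028 c 0.0032 ztop -0.017
t 20.43 p [0.4726 0.3923 0.1291] yaw 1.692 j [ 0.69  0.53  0.12  1.15 -0.    2.14] F [2.2 1.2 2.4] w 0.0283 tilt 0.011
shift [-33.17  13.57  -0.16] turn -1.323
```

>>> arm_command(
  translation=[
    [-2,0.8,-1],
    [-5.5,2.3,-1],
    [-9.2,3.8,-1],
    [-13,5.4,-1],
    [-16.7,6.9,-1],
  ],
  turn=[-0.12,-0.24,-0.36,-0.48,-0.6],
  hand=[1,1,1,1,1],
)

```text
clock: 20.85
eef_pos: [0.5576, 0.2333, 0.1301]
tool_rot: [0.412, 0.911, -0.0, -0.0]
ft_force: [0.5, 0.8, -3.0]
grip_width: 0.0288
```

```bash
python3 plan.py .6477 .0795 .13 3.015
```

```text
t 20.85 p [0.5576 0.2333 0.1301] yaw 2.292 j [ 0.4   0.51  0.1   1.16 -0.    1.25] F [ 0.5  0.8 -3. ] w 0.0288 tilt 0.001
shift [-1.75e+01 -3.39e+00  1.00e-02] turn -0.723
```

>>> arm_command(
  translation=[
    [-3.5,-0.7,0],
    [-7,-1.4,0],
    [-10.5,-2,0],
    [-14,-2.7,0],
    [-17,-3.3,0],
  ],
  turn=[-0.12,-0.24,-0.36,-0.48,-0.6],
  hand=[1,1,1,1,1],
)

```text
clock: 21.27
eef_pos: [0.6444, 0.0823, 0.1297]
tool_rot: [0.125, 0.992, -0.0, -0.0]
ft_force: [0.9, 0.8, -2.3]
grip_width: 0.0287
```

```bash
python3 plan.py .6477 .0795 .12 3.015
```

```text
t 21.27 p [0.6444 0.0823 0.1297] yaw 2.89 j [ 0.13  0.6   0.25  1.22 -0.    0.38] F [ 0.9  0.8 -2.3] w 0.0287 tilt 0.001
shift [-0.39 -0.18  0.97] turn -0.125
```

>>> arm_command(
  translation=[
    [-0.3,-0.2,0.5],
    [-0.4,-0.2,1],
    [-0.4,-0.2,1],
    [-0.4,-0.2,1],
    [-0.4,-0.2,1],
  ],
  turn=[-0.12,-0.125,-0.125,-0.125,-0.125],
  hand=[1,1,1,1,1],
)

```text
clock: 21.68
eef_pos: [0.6465, 0.0831, 0.1201]
tool_rot: [0.066, 0.998, 0.0, -0.001]
ft_force: [-0.1, 0.1, -1.8]
grip_width: 0.0286
```

```bash
python3 held.py w13.png; python3 plan.py .6477 .0795 .0595 3.015
```

```text
front extent x 0.0464 (64 visible back edge ->)
0.012 w 0.054 c 0.0003 ztop -0.03
0.02 w 0.03 c 0.0008 ztop -0.01
0.028 w 0.03 c 0.001 ztop -0.01
0.036 w 0.03 c 0.0006 ztop -0.01
0.044 w 0.028 c 0.0008 ztop -0.009
t 21.73 p [0.6467 0.0831 0.1204] yaw 3.011 j [0.13 0.61 0.25 1.2  0.   0.26] F [-0.4  0.1 -2.7] w 0.0285 tilt 0.0
shift [-0.14 -0.35  6.09] turn -0.004
```

View pics/w13.png

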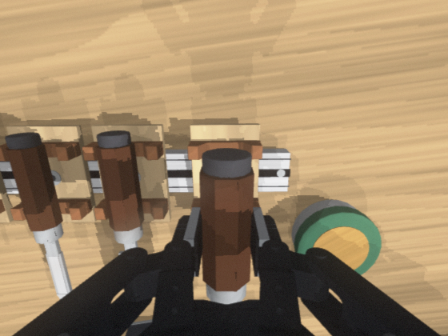

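chisel_38 hangs over the last cradle by the tin, with its handle centre at column 227 and the notch centre near 225. A small correction and then I lower.

>>> arm_command(
  translation=[
    [-0.1,-0.25,1.5],
    [-0.1,-0.25,3.5],
    [-0.1,-0.25,4.8],
    [-0.1,-0.25,5.6],
    [-0.1,-0.25,6.1],
  ],
  turn=[0,0,0,0,0],
  hand=[1,1,1,1,1],
)

```text
clock: 22.15
eef_pos: [0.6471, 0.08, 0.0583]
tool_rot: [0.065, 0.998, -0.0, -0.001]
ft_force: [-0.2, -0.7, -2.6]
grip_width: 0.0284
```

>>> arm_command(
  translation=[
    [0,0,0.15],
    [0,0,0.3],
    [0,0,0.45],
    [0,0,0.6],
    [0,0,0.6],
  ],
  turn=[0,0,0,0,0],
  hand=[1,1,1,1,1],
)

```text
clock: 22.57
eef_pos: [0.6487, 0.0795, 0.0564]
tool_rot: [0.066, 0.998, 0.001, 0.001]
ft_force: [-4.6, 0.6, 6.9]
grip_width: 0.0284
```

```bash
python3 plan.py .6477 .0795 .0550 3.015
```

```text
t 22.57 p [0.6487 0.0795 0.0564] yaw 3.01 j [0.12 0.67 0.17 1.07 0.   0.25] F [-4.6  0.6  6.9] w 0.0284 tilt 0.003
shift [ 0.09 -0.01  0.14] turn -0.005
```

Resting at the expected height of 0.0564. I release, rise and back away.

>>> arm_command(
  translation=[
    [0,0,0],
    [0,0,0],
    [0,0,0],
    [0,0,0],
    [0,0,-0.5],
  ],
  turn=[0,0,0,0,0],
  hand=[0.6,0.5,0.42,0.42,0.42],
)

```text
clock: 22.98
eef_pos: [0.6473, 0.079, 0.0574]
tool_rot: [0.066, 0.998, -0.0, -0.001]
ft_force: [-0.1, -0.0, 0.8]
grip_width: 0.0495
```

>>> arm_command(
  translation=[
    [0,0,-1.5],
    [0,0,-4],
    [0,0,-7],
    [0,0,-11],
    [0,0,-13],
  ],
  turn=[0,0,0,0,0],
  hand=[0.42,0.42,0.4,0.4,0.4],
)

```text
clock: 23.4
eef_pos: [0.6495, 0.0793, 0.1935]
tool_rot: [0.066, 0.998, 0.001, 0.003]
ft_force: [1.1, -0.2, 0.9]
grip_width: 0.0513
```

>>> arm_command(
  translation=[
    [4,0,0],
    [8,0,0],
    [12,0,0],
    [16,0,0],
    [20,0,0],
  ],
  turn=[0,0,0,0,0],
  hand=[0.4,0.4,0.4,0.4,0.4],
)

```text
clock: 23.82
eef_pos: [0.4479, 0.1054, 0.1884]
tool_rot: [0.066, 0.998, 0.0, 0.0]
ft_force: [-0.0, 0.9, 1.1]
grip_width: 0.0515
```

```bash
python3 plan.py; python3 - <<'E'
from h import *
img,d,W=cloud("scene")
save(img[170:330,190:420],"final.png",3)
T={"6":(.6655,-.170),"14":(.676,-.0855),"24":(.685,-.0125),"38":(.6955,.0735)}
ax=np.array([.992,-.127]);n=np.array([.127,.992])
for k,o in T.items():
    D=W[...,:2]-o; a=D@ax; b=D@n
    m=(a>-.13)&(a<.1)&(np.abs(b)<.025)&(W[...,2]>.049)&(W[...,2]<.075)
    P=W[m]; aa,bb=a[m],b[m]; p=np.polyfit(aa,bb,1)
    print(k,m.sum(),"handle a",aa.min().round(4),aa.max().round(4),"lat",bb.mean().round(4),"dyaw",p[0].round(3),"ztop",np.percentile(P[:,2],95).round(4))
    m=(a>-.02)&(a<.1)&(np.abs(b)<.022)&(W[...,2]>.035); print("   tip a",a[m].max().round(4),"expect .075")
E
```

```text
t 23.82 p [0.4479 0.1054 0.1884] yaw 3.01 j [ 0.23  0.2  -0.2   1.17  0.    0.36] F [-0.   0.9  1.1] w 0.0515 tilt 0.001
6 283 handle a -0.0921 0.0687 lat -0.0027 dyaw -0.01 ztop 0.0573
   tip a 0.0772 expect .075
14 371 handle a -0.0913 0.0698 lat -0.0021 dyaw 0.012 ztop 0.0596
   tip a 0.0792 expect .075
24 496 handle a -0.0939 0.0787 lat -0.0019 dyaw 0.022 ztop 0.0619
   tip a 0.0787 expect .075
38 674 handle a -0.0901 0.0812 lat -0.0027 dyaw 0.022 ztop 0.0645
   tip a 0.0812 expect .075
```

View pics/final.png

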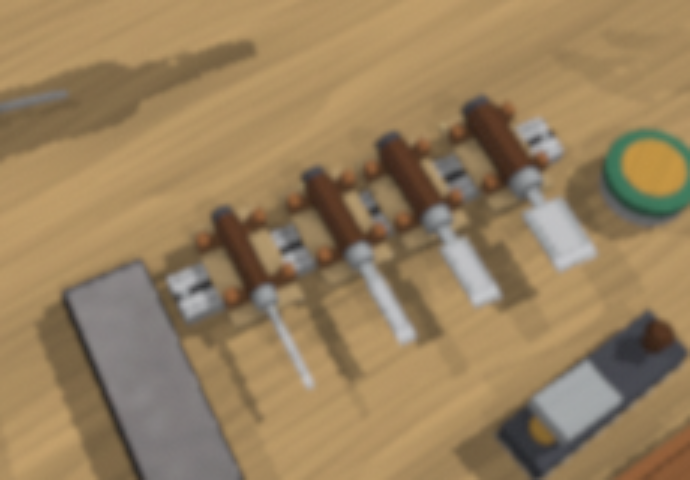

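The final view shows all four seated in order from the stone, 6 to 38, with offsets of about 6 mm or less. I hand in.

```bash
python3 -c "
from workcell import *
print(job_done())"
```

```text
the job is handed in; nothing more can be done
None
```

All four chisels are in their cradles in the order 6, 14, 24, 38 mm, starting from the stone on the robot's right. I handed the job in just after 23.8 s of the 106 s allowed; it reports no verdict. Each chisel was lowered until the wrist force showed it resting at the expected height, then released, and the arm backed away clear.

**Last check (scene camera):**
- **Seating:** handle tops read 57, 60, 62 and 65 mm above the bench, against 56, 58.5, 61 and 64 mm expected, so all four are down in their notches.
- **Axis:** each axis is within about 0.02 rad of its cradle's.
- **Sideways:** each is about 2–3 mm off, against the 15 mm allowed.
- **Lengthways:** tips read 2–6 mm farther out than expected, chisel_38 the most, also within the allowance.

**Disagreements:** the scene and wrist cameras differed by about 3 mm on the cradle ribs and 5–6 mm on the loose chisels. I used an average for the placing targets and the wrist view for three of the four grasps (not chisel_6).

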